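# Lock a shelf beam with the large T-key

### The arm

A 7-joint arm with a two-finger parallel gripper is mounted at the origin on the work surface. World frame = base frame: x ahead of the robot, y to its left, z up, the work surface at z = 0. Lengths are in m, angles in degrees, forces in N, time in s.
With the tool pointing down it reaches from about 0.4 to 0.85 m from the base axis. Payload 10.4 kg.
Tool frame: the origin (TCP) lies on the mounting face of the last link; the fingertips stand 173 mm ahead of it and the grasp point (between the pads) lies 155 mm ahead of it (env.grasp_offset is the distance from the TCP to the grasp point, in m); z points along the fingers, y is the line along which they close (so a half turn about z gives the same grasp; the last joint's range is limited). The gripper opens to 85 mm and grips with 20 to 120 N. Pads are 22 mm wide; open, the fingers measure 114 mm over their backs; the gripper's body (76 mm by 85 mm) begins 54 mm behind the grasp point. The pads swing forward as they close: fully open they stand 13 mm farther back than shut.
Start: joints at [-73.201, 19.034, -3.707, 83.658, 1.238, 77.344, -5.071], TCP at [0.194, 0.594, 0.405] pointing down, gripper open.
Joint ranges: [-148.97, 148.97], [-28.65, 121.19], [-84.17, 76.75], [9.2, 138.47], [-72.65, 252.65], [3.7, 117.97], [-149.18, 149.18]. Speed limits (degrees/s): [127.2, 127.2, 159.86, 159.86, 180, 180, 180].

### API

Orientations are given as [roll, pitch, yaw] about the fixed x, y, z axes, in that order (R = Rz(yaw) Ry(pitch) Rx(roll)).
In Python, from station import env, jaws, solver, get_image, workorder, status gives the robot as it stands. The module is installed in compiled form; this text tells all that it offers. Calls block until the motion is done:
- env.move_ptp(position, orientation): joint-space move of the TCP to a pose.
- env.movel(position, rate=0.15, frame=None, max_force=None): straight line of the TCP; frame=None keeps the orientation; rate is the mean speed in m/s. With max_force (N) it stops when the force on the tool has changed by that much, and returns True; else False.
- env.move_j(angles): joint-space move.
- jaws.set_gripper(opening): finger opening in m; the grip force is fixed at half the most; returns when the fingers have stopped.
- env.hold(seconds).
- solver.inverse_kinematics(position, orientation): joint angles nearest the present ones, or None.
- get_image(name): name is "scene" or "top"; returns a dict with "pixels" (400x640x3 uint8, red, green, blue), "mtx" (3x3 intrinsics, pixels), "distortion" ([k1, k2, p1, p2, k3] as OpenCV has them; the pictures are not rectified), "world_to_cam" (4x4, takes a point from world to camera coordinates). Camera axes: x right, y down, z forward; pixel columns grow to the right and rows downward; lengths in m; the calibration is good to about 2 mm. A picture is of the moment at which its call begins. There is no depth.
A pose or a line that the arm cannot do raises env.PlanningError and nothing moves.
- workorder.close_job(): hands the job in; it is judged then, once.
Readings, each from a call of its own:
- status.current_time_s(): time.
- status.current_joints(): joint angles.
- status.current_joint_velocities(): joint speeds.
- status.current_joint_torque(): joint torques, N m.
- status.current_tcp_pos(): TCP position.
- status.current_tcp_rot(): TCP orientation.
- status.current_force(): force on the tool from outside, world axes, zero at the start.
- status.current_torque(): the same for the moment, N m.
- status.current_width(): finger opening in m.
- status.current_grip_force(): force on a finger pad.
Only numpy, scipy, OpenCV 4.12 (cv2) and the standard library are available. Lean on these libraries where they do the work, as an engineer would, in place of code of your own. Each camera call takes 0.05 s, during which the arm holds its last target. There are 200 camera calls.

### The job

Take the large T-handled hex key out of the wooden holder and put it fully home in the hex socket of the shelf beam's cam lock, so that its collar rests on the lock. Then turn the lock clockwise (seen from above) as far as its stop and leave the key standing in the socket. Do not disturb the small key in the holder.

Things in the scene. Friction and masses are not known exactly. Their poses are not given: they have to be found in the camera images.
- key_bar (a point): Centre of the large steel T-key's grip bar: 110 (x) x 14 (y) x 16 mm (z). Below it: collar 34 wide, underside 67 mm down; hexagon 20 across flats, one pair of flats square to x; tapered nose 8 wide at its end, 97 mm down. About 0.3 kg. It stands upright (z up), collar on a wooden block 50 high, in one of two holes 120 mm apart, which one varies. Lift over 35 mm to clear the block.
- socket (a point): Centre of the hex socket's mouth, z up, in an aluminium disc flush with the top (50 high) of a dark steel shelf beam 75 x 230 mm; turns with the lock. 22 mm across flats, 34 deep, one pair of flats square to x: the key fits with its x at 0, 60, 120.. degrees to this x, play 12 degrees either way. Key home: bar centre 67 mm above. Pointer along -x. The round hole 120 mm away is not it.
- cam_lock (a joint): Turn of the lock, rad: 0 unlocked, grows clockwise seen from above, 1.047 (60 degrees) at the stop, where the pointer meets a small steel lug. Starts between 0 and 0.2. Friction about 0.12 N m; stays where it is left. Turn the key up to 12 degrees more to take up the play.
- small_key_bar (a point): Centre of the grip bar, 70 x 14 x 16 mm, of the small T-key standing in the block's other hole, 52 mm above the block's top. Its 12 mm hexagon is too small for the lock. Leave it alone.
Mind the look-alikes: they are no part of the job. Leave any orange or pink look-alike of the part that bears key_bar alone.

How it is judged (in metres and radians):
On the way:
1. the large key is fully home in the socket, upright, with the lock not yet turned half way (horizontal distance between key_bar and socket below 0.015 m and z of key_bar in the frame of socket between 0.057 and 0.077 m and angle between key_bar's own z axis and vertical below 0.175 rad and value of joint cam_lock below 0.5 rad), for 0.1 s.
At the end, for the whole second after the job is handed in: The lock is turned to within 10 degrees of its stop (joint over 0.87 rad) and the large key stands at rest in the socket: bar centre within 15 mm of the socket's axis and 57 to 77 mm above its mouth, within 10 degrees of upright (horizontal distance between key_bar and socket below 0.015 m and z of key_bar in the frame of socket between 0.057 and 0.077 m and angle between key_bar's own z axis and vertical below 0.175 rad and value of joint cam_lock above 0.87 rad and velocity of joint cam_lock below 0.1 rad/s); the robot touches nothing.
It fails at once if the small key is moved more than 30 mm (distance of small_key_bar from where it was at the start of the episode above 0.03 m).
It also fails if it takes over 45 s, if anything falls off the work surface, if the arm or the gripper's body presses on something with over 40 N, if the wrist force passes 120 N, or if a joint passes its speed limit or range.

## Working session

There is one attempt and no reset: what is moved stays moved. The work goes in short steps, each a Python script; the robot and the scene stay as the last script left them, time stands still between calls to the robot, and variables do not carry over. Pictures are saved under pics/ and viewed, at most 10 in all, crops included, and the job is handed in when it is done.

```bash
mkdir -p pics; python3 - <<'E'
from station import *
from station import env,get_image,status
import cv2,numpy as np,pickle
d={}
for n in("scene","top"):
    im=get_image(n);d[n]=im;cv2.imwrite(f"pics/{n}0.png",im["pixels"][:,:,::-1])
    W=np.array(im["world_to_cam"]);print(n,np.round(im["mtx"],1).tolist(),im["distortion"],np.round(-W[:3,:3].T@W[:3,3],3),np.round(W[:3,:3],2).tolist())
pickle.dump(d,open("im0.pkl","wb"));print(status.current_time_s(),status.current_tcp_rot(),env.grasp_offset)
E
```

```text
scene [[379.9, 0.0, 317.0], [0.0, 379.9, 198.5], [0.0, 0.0, 1.0]] [-0.05286155  0.          0.          0.          0.        ] [0.919 0.459 0.721] [[-0.72, 0.69, -0.02], [0.5, 0.5, -0.71], [-0.48, -0.52, -0.71]]
top [[396.8, 0.0, 317.6], [0.0, 396.8, 199.5], [0.0, 0.0, 1.0]] [-0.02810702  0.          0.          0.          0.        ] [0.443 0.034 0.957] [[-0.0, -1.0, -0.01], [-0.99, 0.0, -0.12], [0.12, 0.01, -0.99]]
0.1 [-1.79927299e+02  1.72957834e-03  1.61907546e+02] 0.1547
```

View pics/scene0.png

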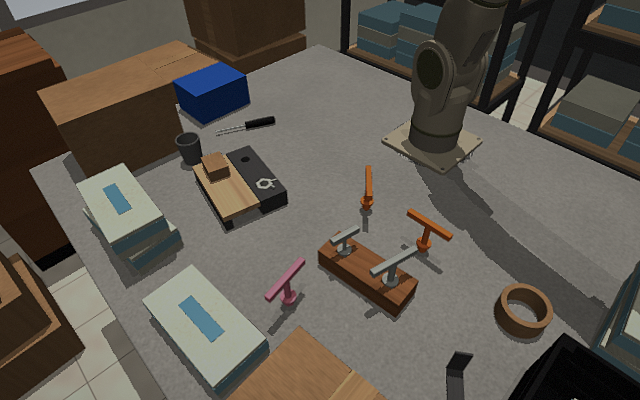

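View pics/top0.png

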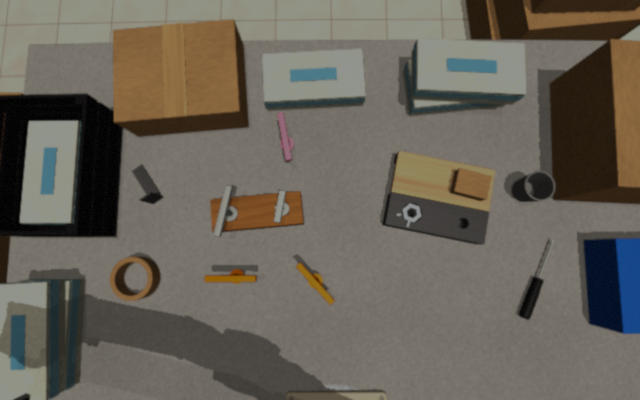

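Candidates for the large key (top view):
- steel bar at (224,210), the longer one
- small steel key at (280,207)
- orange look-alikes at (230,278) and (315,282)
- pink look-alike at (285,136)

I choose the long steel bar at (224,210), which is (393,263) in the scene view. For the socket, I choose the disc with the hex at (411,213), not the round hole at (463,223).

```bash
cat > h.py <<'E'
import cv2,numpy as np
def ray(im,uv):
    p=cv2.undistortPoints(np.array(uv,float).reshape(-1,1,2),np.array(im["mtx"],float),np.array(im["distortion"],float)).reshape(-1,2)
    W=np.array(im["world_to_cam"]);R=W[:3,:3];c=-R.T@W[:3,3]
    return c,np.c_[p,np.ones(len(p))]@R
def plane(im,uv,z):
    c,d=ray(im,uv);return (c+d*((z-c[2])/d[:,2])[:,None])
def tri(im1,uv1,im2,uv2):
    c1,d1=ray(im1,uv1);c2,d2=ray(im2,uv2);d1=d1[0];d2=d2[0]
    s=np.linalg.lstsq(np.c_[d1,-d2],c2-c1,rcond=None)[0]
    a=c1+s[0]*d1;b=c2+s[1]*d2;return (a+b)/2,np.linalg.norm(a-b)
def comps(im,box,mask,amin=20):
    x0,y0,x1,y1=box;m=np.zeros(mask.shape,np.uint8);m[y0:y1,x0:x1]=mask[y0:y1,x0:x1]
    cs=cv2.findContours(m,cv2.RETR_EXTERNAL,cv2.CHAIN_APPROX_NONE)[0]
    return [c for c in cs if cv2.contourArea(c)>amin]
E
python3 - <<'E'
import pickle;from h import *
d=pickle.load(open("im0.pkl","rb"));t=d["top"];s=d["scene"]
def crop(im,b,k):
    x0,y0,x1,y1=b;return cv2.resize(im["pixels"][y0:y1,x0:x1,::-1],None,fx=k,fy=k,interpolation=cv2.INTER_CUBIC)
A=crop(t,(205,175,305,245),4);B=crop(t,(375,175,475,245),4);C=crop(s,(310,215,410,285),4);D=crop(s,(220,150,320,220),4)
cv2.imwrite("pics/c0.png",np.vstack([np.hstack([A,B]),np.hstack([C,D])]))
for n,im,box in(("top",t,(205,175,305,245)),("scene",s,(310,215,425,320)),("top",t,(390,195,430,235))):
    h=cv2.cvtColor(im["pixels"],cv2.COLOR_RGB2HSV);m=((h[...,1]<60)&(h[...,2]>140)).astype(np.uint8)*255
    for c in comps(im,box,m,15):
        r=cv2.minAreaRect(c);print(n,np.round(r[0],1),np.round(r[1],1),round(r[2]),cv2.contourArea(c))
        P=plane(im,cv2.boxPoints(r),.125 if box[0]<350 else .05);print(np.round(P[:,:2],3).tolist(),np.round(P.mean(0),4))
E
```

```text
top [279.1 205.9] [ 3.7 28.8] 10 77.5
[[0.503, 0.13], [0.563, 0.12], [0.561, 0.112], [0.501, 0.123]] [0.5321 0.1213 0.125 ]
top [222.3 211.5] [ 2.3 46.3] 13 39.5
[[0.474, 0.254], [0.569, 0.234], [0.568, 0.229], [0.473, 0.249]] [0.5209 0.2414 0.125 ]
scene [393.7 258.9] [ 5.1 49.6] 61 204.0
[[0.573, 0.226], [0.469, 0.248], [0.474, 0.258], [0.577, 0.235]] [0.5233 0.2418 0.125 ]
scene [344.4 232.9] [ 4.5 29.4] 61 101.5
[[0.574, 0.12], [0.509, 0.131], [0.514, 0.142], [0.578, 0.13]] [0.5439 0.1309 0.125 ]
top [411.5 212.5] [15. 15.] 90 171.5
[[0.541, -0.158], [0.541, -0.192], [0.507, -0.191], [0.507, -0.157]] [ 0.524  -0.1746  0.05  ]
```

View pics/c0.png

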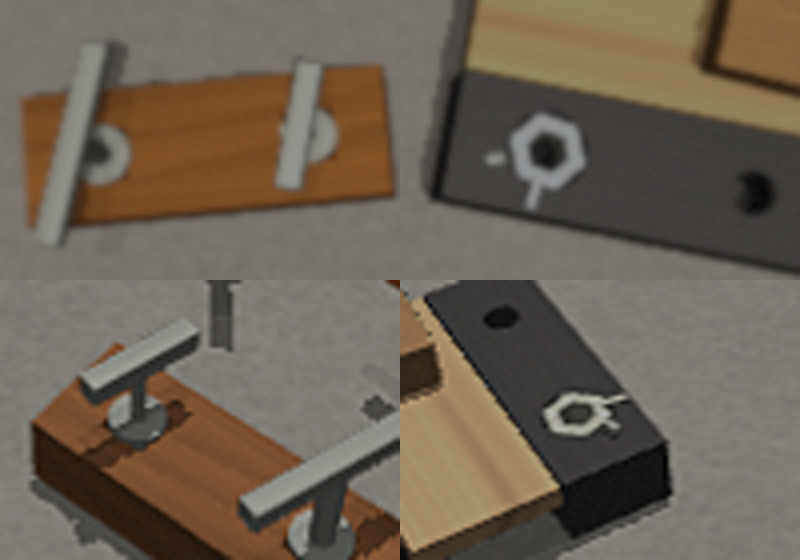

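Choice confirmed by the crop:
- **Large key:** its bar runs (228,186)–(217,236) in the top view.
- **Socket:** it is at about (412,212.5). Its pointer leads down-left to (407,224) and the lug is at (398,214).

Next I refine both positions on upsampled masks.

```bash
python3 - <<'E'
import pickle;from h import *
from station import solver,env
d=pickle.load(open("im0.pkl","rb"));t=d["top"];s=d["scene"];k=6
def up(im,b):
    x0,y0,x1,y1=b;c=cv2.resize(im["pixels"][y0:y1,x0:x1],None,fx=k,fy=k,interpolation=cv2.INTER_CUBIC)
    return cv2.cvtColor(c,cv2.COLOR_RGB2HSV),(lambda p:(np.array(p,float)+.5)/k-.5+[x0,y0])
# bar
for n,im,b,th in(("top",t,(208,180,238,240),125),("top",t,(208,180,238,240),135),("scene",s,(365,235,425,290),125)):
    h,f=up(im,b);m=((h[...,1]<70)&(h[...,2]>th)).astype(np.uint8)
    m=cv2.morphologyEx(m,cv2.MORPH_OPEN,np.ones((7,7)))
    c=max(cv2.findContours(m,0,1)[0],key=cv2.contourArea);P=plane(im,f(cv2.boxPoints(cv2.minAreaRect(c))),.125)[:,:2]
    e=[P[1]-P[0],P[2]-P[1]];e=sorted(e,key=np.linalg.norm);print(n,np.round(P.mean(0),4),[round(np.linalg.norm(q),4) for q in e],np.degrees(np.arctan2(e[1][1],e[1][0]))%180)
# disc and pointer
for n,im,b in(("top",t,(392,197,428,232)),("scene",s,(245,170,282,197))):
    h,f=up(im,b);m=((h[...,2]>115)&(h[...,1]<70)).astype(np.uint8)
    c=max(cv2.findContours(m,0,1)[0],key=cv2.contourArea);F=cv2.drawContours(np.zeros_like(m),[c],-1,1,-1)
    O=cv2.morphologyEx(F,cv2.MORPH_OPEN,cv2.getStructuringElement(2,(31,31)))
    c=max(cv2.findContours(O,0,1)[0],key=cv2.contourArea);M=cv2.moments(c);C=plane(im,f([[M["m10"]/M["m00"],M["m01"]/M["m00"]]]),.05)[0,:2]
    Q=plane(im,f(c.reshape(-1,2)),.05)[:,:2];r=np.linalg.norm(Q-C,axis=1)
    print(n,"disc",np.round(C,4),"r",r.min().round(4),r.max().round(4))
    ys,xs=np.nonzero(m);Q=plane(im,f(np.c_[xs,ys]),.05)[:,:2]-C;R=np.linalg.norm(Q,axis=1);sel=(R>.02)&(R<.032)
    a=np.degrees(np.arctan2(-Q[:,1],-Q[:,0]))[sel];print(" outlying angles (socket x yaw)",np.histogram(a,bins=np.arange(-180,181,10))[0].tolist())
    near=a[(a>-60)&(a<10)];print(" pointer",near.mean(),len(near))
# beam edge from front bottom/top corners, round hole
h,f=up(t,(452,212,476,234));m=(h[...,2]<45).astype(np.uint8);M=cv2.moments(max(cv2.findContours(m,0,1)[0],key=cv2.contourArea))
print("hole",plane(t,f([[M["m10"]/M["m00"],M["m01"]/M["m00"]]]),.05))
for p,rot,name in(([.523,.242,.2717],-12,"g"),([.523,.242,.2717],168,"g"),([.524,-.175,.33],160,"s"),([.524,-.175,.2717],94,"e"),([.524,-.175,.33],-20,"s"),([.524,-.175,.2717],-86,"e")):
    q=solver.inverse_kinematics(p,[180,0,rot]);print(name,rot,None if q is None else np.round(q,1))
E
```

```text
top [0.5231 0.2429] [np.float64(0.0122), np.float64(0.1079)] 167.72047078374615
top [0.5228 0.2418] [np.float64(0.0084), np.float64(0.1055)] 167.79997803593727
scene [0.5063 0.2079] [np.float64(0.0922), np.float64(0.1194)] 169.89320157712584
top disc [ 0.524  -0.1743] r 0.0187 0.0214
 outlying angles (socket x yaw) [28, 28, 3, 0, 0, 10, 33, 24, 0, 148, 44, 1, 18, 15, 0, 166, 237, 3, 17, 23, 2, 0, 0, 1, 32, 33, 7, 0, 0, 6, 28, 32, 3, 0, 0, 3]
 pointer -20.244598076685566 456
scene disc [ 0.5244 -0.1753] r 0.0177 0.0216
 outlying angles (socket x yaw) [6, 0, 0, 0, 0, 1, 12, 6, 0, 0, 24, 145, 23, 32, 14, 0, 141, 79, 31, 10, 1, 0, 0, 14, 21, 20, 2, 0, 0, 3, 20, 11, 1, 0, 0, 1]
 pointer -17.52958913595459 320
hole [[ 0.49987474 -0.29365157  0.05      ]]
g -12 [ -53.6   20.8   29.3  101.5  -11.5   60.6 -122.2]
g 168 [-39.8  19.3  12.4 100.8  -4.7  60.4  52.3]
s 160 [-31.3  18.3  53.8 102.6 -15.9  67.1  97.4]
e 94 [-29.2  23.1  52.1 105.9 -20.7  61.1  34.9]
s -20 [-40.   24.3  67.1 102.9 -24.   68.9 -75.8]
e -86 [ -38.6   31.    66.9  106.2  -31.7   64.3 -136.1]
```

```bash
python3 - <<'E'
from h import *
from station import env,jaws,status,get_image
jaws.set_gripper(.06)
x,y,z=.523,.2420,.117+env.grasp_offset
env.move_ptp([x,y,z+.13],[180,0,167.8])
print("hit",env.movel([x,y,z],rate=.12,max_force=10))
jaws.set_gripper(0);print("w",status.current_width(),status.current_grip_force(),status.current_tcp_pos(),status.current_force())
env.movel([x,y,z+.15],rate=.12);env.hold(.3)
print("w",status.current_width(),status.current_force(),status.current_torque(),status.current_tcp_pos())
env.movel([.524,-.1745,z+.15],rate=.2,frame=[180,0,160.5]);env.hold(.3)
print(status.current_joints(),status.current_tcp_pos(),status.current_time_s())
for n in("scene","top"):
    im=get_image(n)["pixels"][:,:,::-1];cv2.imwrite(f"pics/{n}1.png",im)
a=cv2.imread("pics/scene1.png")[60:220,180:340];b=cv2.imread("pics/top1.png")[130:290,330:490]
cv2.imwrite("pics/c1.png",cv2.resize(np.hstack([a,b]),None,fx=2.5,fy=2.5))
E
```

```text
hit False
w 0.01278225190726332 59.39947024919093 [0.52311641 0.24195747 0.27212378] [-1.13827928 -0.6200566   4.37323811]
w 0.012955289339248863 [-0.10328897  0.186629   -2.74559287] [0.00849232 0.00664006 0.02598037] [0.52297187 0.24202933 0.42144808]
[-13.55361046   9.51074105  30.79840328  94.97387343  -4.988021
  76.8831639   88.55395172] [ 0.52405878 -0.17426691  0.42171523] 8.1833
```

View pics/c1.png

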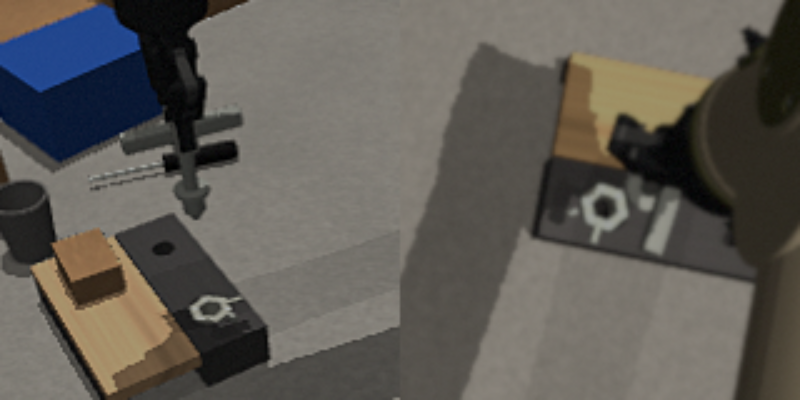

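The key hangs upright in the grip, with its nose at about (259,146) in the scene view. Socket and holder are clear. I lower it to just above the mouth and compare the tip with the socket.

```bash
python3 - <<'E'
from h import *
from station import env,status,get_image
env.movel([.524,-.1745,.160+env.grasp_offset],rate=.12);env.hold(.3)
im=get_image("scene");print(status.current_tcp_pos(),status.current_tcp_rot())
W=np.array(im["world_to_cam"])
def proj(p): return cv2.projectPoints(np.array(p,float).reshape(-1,1,3),cv2.Rodrigues(W[:3,:3])[0],W[:3,3],np.array(im["mtx"],float),np.array(im["distortion"],float))[0].reshape(-1,2)
pr=proj([[.524,-.1745,.063],[.524,-.1745,.05],[.524,-.1745,.093]]);print(pr)
c=cv2.resize(im["pixels"][130:210,210:310,::-1],None,fx=7,fy=7,interpolation=cv2.INTER_CUBIC)
for p in pr: cv2.circle(c,tuple(int(v) for v in (p+.5-[210,130])*7),3,(0,0,255),-1)
cv2.imwrite("pics/c2.png",c)
E
```

```text
[ 0.52404108 -0.17448883  0.31493978] [1.79990918e+02 2.22133926e-02 1.60503660e+02]
[[263.32682828 179.52593091]
 [263.92197377 183.21129537]
 [261.91270188 170.75619337]]
```

View pics/c2.png

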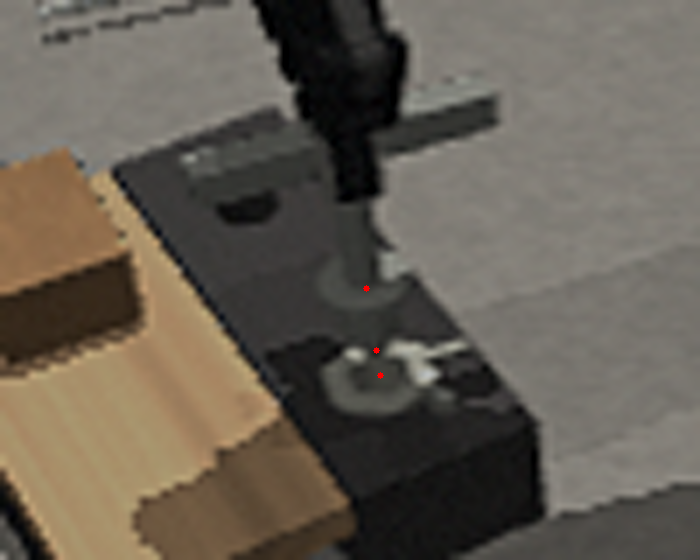

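The nose hangs over the hex mouth, with the disc centre at about crop (372,380). The offset is within 2 mm, inside what the taper can take up. I insert under a force limit.

```bash
python3 - <<'E'
from station import env,status
import numpy as np
hit=env.movel([.524,-.1745,.117+env.grasp_offset],rate=.04,max_force=15)
env.hold(.2)
print(hit,np.round(status.current_tcp_pos(),4),np.round(status.current_force(),1),np.round(status.current_torque(),2),status.current_time_s(), status.current_width())
E
```

```text
False [ 0.524  -0.1746  0.2721] [-3.   1.2  5.8] [0.18 0.99 0.04] 11.1 0.012708229922079567
```

The key is home: no stall, and the tool is at 67 mm above the mouth. Next I turn clockwise in small steps, watching the moment.

```bash
python3 - <<'E'
from station import env,status
import numpy as np
p=[.524,-.1745,.117+env.grasp_offset]
for a in [158]+list(np.arange(154,95.9,-4)):
    env.movel(p,rate=.05,frame=[180,0,float(a)])
    M=status.current_torque();F=status.current_force()
    print(a,round(status.current_tcp_rot()[2],1),np.round(M,2),np.round(F,1),round(status.current_time_s(),2))
    if abs(M[2])>1.5 or np.linalg.norm(F)>35: print("stop");break
print(np.round(status.current_joints(),1),status.current_width())
E
```

```text
158 158.0 [ 0.13  0.71 -0.03] [-2.3  0.4  6. ] 11.35
154.0 154.0 [-0.08  0.8   0.  ] [-3.4  0.   5.1] 11.6
150.0 150.0 [-0.27  0.9  -0.02] [-3.4 -1.4  5.6] 11.85
146.0 146.0 [-0.38  0.94 -0.02] [-4.3 -2.4  5.4] 12.1
142.0 142.0 [-0.43  0.96 -0.03] [-4.3 -2.3  5.8] 12.35
138.0 138.0 [-0.52  1.03 -0.04] [-3.9 -2.3  6.3] 12.6
134.0 134.0 [-0.52  1.01  0.  ] [-4.2 -2.2  6.9] 12.85
130.0 130.0 [-0.52  1.1   0.  ] [-4.6 -2.   6.1] 13.1
126.0 126.0 [-0.51  1.1  -0.09] [-5.9 -2.8  7.3] 13.35
122.0 122.0 [-0.58  1.14 -0.06] [-3.9 -2.4  6.3] 13.6
118.0 118.0 [-0.61  1.16 -0.04] [-4.7 -2.6  6. ] 13.85
114.0 114.0 [-0.61  1.14 -0.07] [-3.9 -2.   7.2] 14.1
110.0 110.0 [-0.63  1.22 -0.02] [-5.7 -1.8  7. ] 14.35
106.0 106.0 [-0.65  1.34 -0.06] [-5.2 -2.3  7.9] 14.6
102.0 102.0 [-0.54  1.35 -0.02] [-4.9 -2.7  7.6] 14.85
98.0 98.0 [-0.54  1.38 -0.04] [-6.5 -2.8  8.1] 15.1
[-20.3  19.6  40.4 105.5 -14.4  60.1  33.7] 0.012889576334181252
```

```bash
python3 - <<'E'
from station import env,status,jaws,get_image
import numpy as np,cv2
p=[.524,-.1745,.117+env.grasp_offset]
for a in np.arange(96,83.9,-2):
    env.movel(p,rate=.03,frame=[180,0,float(a)]);env.hold(.1)
    M=status.current_torque();F=status.current_force()
    print(a,np.round(M,2),np.round(F,1),round(status.current_time_s(),2))
    if abs(M[2])>.6: print("stop");break
cv2.imwrite("pics/c3.png",cv2.resize(get_image("scene")["pixels"][130:210,210:310,::-1],None,fx=7,fy=7,interpolation=cv2.INTER_CUBIC))
E
```

```text
96.0 [-0.54  1.44 -0.05] [-5.5 -2.   7.8] 15.45
94.0 [-0.53  1.41  0.11] [-5.7 -2.   8.9] 15.8
92.0 [-0.54  1.53  0.14] [-5.9 -3.   8.7] 16.15
90.0 [-0.61  1.55  0.26] [-5.4 -2.4  8.3] 16.5
88.0 [-0.59  1.63  0.34] [-6.7 -1.4  8.2] 16.85
86.0 [-0.62  1.61  0.52] [-6.8 -1.5  8.6] 17.2
84.0 [-0.58  1.63  0.64] [-6.1 -1.9  9.5] 17.55
stop
```

View pics/c3.png

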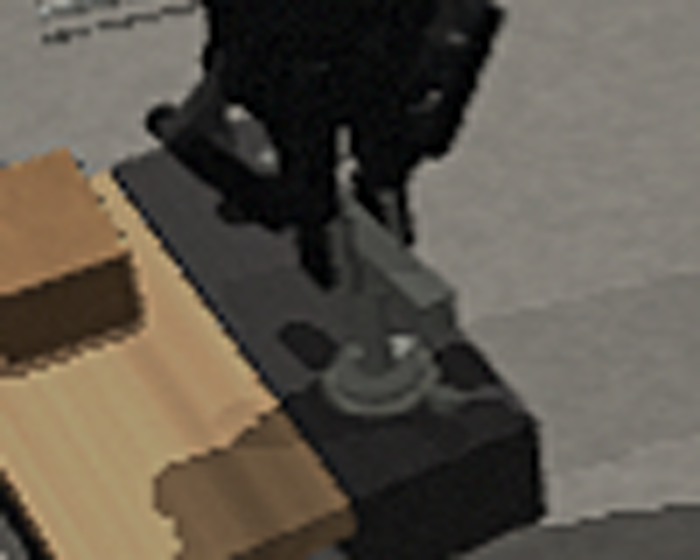

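The moment has been rising since 95°, so the lock is on its stop: the pointer now sits at the lug near crop (440,400), and the collar is on the disc. I relieve the preload, release and retreat.

```bash
python3 - <<'E'
from station import env,status,jaws,get_image
import numpy as np,cv2
z=.117+env.grasp_offset
env.movel([.524,-.1745,z],rate=.03,frame=[180,0,88.]);jaws.set_gripper(.05);env.hold(.2)
print(np.round(status.current_force(),1),status.current_width())
print(env.movel([.524,-.1745,z+.12],rate=.08,max_force=10))
env.movel([.48,.05,z+.18],rate=.2);env.hold(.5)
print(np.round(status.current_force(),1),status.current_time_s())
a=get_image("scene")["pixels"];b=get_image("top")["pixels"]
cv2.imwrite("pics/c4.png",cv2.resize(np.hstack([a[130:210,210:290,::-1],b[170:250,375:455,::-1]]),None,fx=5,fy=5,interpolation=cv2.INTER_CUBIC))
E
```

```text
[-0.3  0.2  0.9] 0.04985659086264577
False
[ 0.1 -0.6 -0.8] 21.975
```

View pics/c4.png

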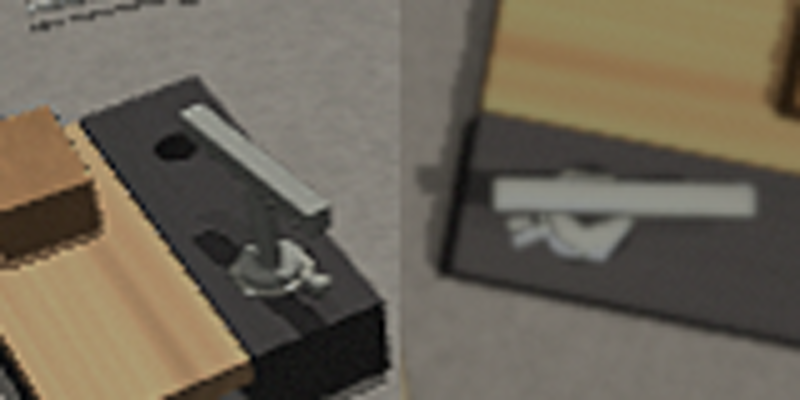

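The key stands upright in the socket. In the top view its bar is at (420,209.6), matching the expected 8 px parallax, and the pointer is at the lug. I hand the job in.

```bash
python3 -c "
from station import workorder;print(workorder.close_job())"
```

```text
the job is handed in; nothing more can be done
None
```

I handed the job in at about 22 s: the large key stands home and upright in the socket, with the lock turned clockwise onto its stop. I never went near the small key, and the hand-in call returned no verdict.

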